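# Lay out the carving gouges by width

### The arm

A 6-joint arm with a two-finger parallel gripper is mounted at the origin on the work surface. World frame = base frame: x ahead of the robot, y to its left, z up, the work surface at z = 0. Lengths are in mm, angles in rad, forces in N, time in s.
With the tool pointing down it reaches from about 350 to 975 mm from the base axis. Payload 7.1 kg.
Tool frame: the origin (TCP) lies midway between the tips of the shut fingers; the grasp point (between the pads) lies 19 mm behind it (ctrl.grasp_offset is the distance from the TCP to the grasp point, in mm); z points along the fingers, y is the line along which they close (so a half turn about z gives the same grasp; the last joint's range is limited). The gripper opens to 88 mm and grips with 3 to 60 N. Pads are 20 mm wide; open, the fingers measure 115 mm over their backs; the gripper's body (75 mm by 178 mm) begins 61 mm behind the grasp point.
Start: joints at [1.184, 0.423, 1.63, -0, 1.089, -0.019], TCP at [224.695, 583.195, 222.675] pointing down, gripper open.
Joint ranges: [-3, 3], [-0.9, 2.11], [0.09, 2.58], [-1.31, 4.45], [0.11, 2.69], [-2.54, 2.54]. Speed limits (rad/s): [2.39, 2.39, 3.01, 3.14, 3.14, 3.14].

### API

Orientations are given as a rotation vector (axis times angle).
In Python, from workcell import sensors, viewer, ctrl gives the robot as it stands. The module is installed in compiled form; this text tells all that it offers.
- The arm moves only by the shell command python3 -m handwheel 'ROWS'. ROWS is JSON, a list of rows, each a list of 7 numbers: the shift along the tool's x, y, z in mm, then the turn, a rotation vector about the tool's x, y, z in rad, then the closure, from 0 (fully open) to 1 (shut). In form: [[x, y, z, rx, ry, rz, jaw], ...]. A call has 1 to 10 rows; each row shifts and turns the commanded pose from where the row before left it, along the tool's axes as they then stand; what a row does not reach is not made up. A row lasts 1/8 s, in which the tool goes at most 62.5 mm and 10.7 degrees, less where a joint would pass 70% of its speed; a pose out of reach is approached as far as the arm can. A call is refused whole if a number of a shift passes 62.5 or a number of a turn 0.188, either way. A call with a gripper value outside its range is refused whole. The fingers move at their own pace and stop on an object; the grip force is fixed at half the most. Time passes only in rows, so rows that do not move let the fingers close. It gives the time, the measured TCP pose, the force, the opening and the grip force at its end, in the units of the state.
- sensors.get_obs(): the state, without advancing time (a new reading comes with each control period).
- viewer.get_image(name): name is "side" or "top"; returns a dict with "frame" (420x560x3 uint8, blue, green, red), "fov_y" (degrees; the focal length in pixels is half the picture's height over the tangent of half this angle, whatever the lens; pixels are square), "cx", "cy" (the principal point, pixels), "R" (3x3) and "t" (3): a world point X has camera coordinates R X + t. Camera axes: x right, y down, z forward; pixel columns grow to the right and rows downward; lengths in mm; the calibration is good to about 2 mm. A picture is of the moment at which its call begins. There is no depth.
- ctrl.close_job(): hands the job in; it is judged then, once.
The state is a dict: "t": time; "qpos": joint angles; "qvel": joint speeds; "joint_torque": joint torques, N m; "ee_pos": TCP position; "orientation": TCP orientation; "ft_force": force on the tool from outside, world axes, zero at the start; "moment": the same for the moment, N m; "width": finger opening in mm; "grasp_force": force on a finger pad.
Only numpy, scipy, OpenCV 4.12 (cv2) and the standard library are available. Lean on these libraries where they do the work, as an engineer would, in place of code of your own. Each camera call takes 0.05 s, during which the arm holds its last target. There are 200 camera calls.

### The job

Lay the four gouges in the cradles of the tool rest, one to a cradle with the handle down in both notches and the blade pointing away from the robot, in order of blade width: the narrowest in the end cradle nearest the carved panel, the widest in the end cradle farthest from it. Do not knock over the oil bottle, and leave the gouges lying free and still.

Things in the scene. Friction and masses are not known exactly. Their poses are not given: they have to be found in the camera images.
- gouge_6: narrowest of four gouges: steel blade 6 mm wide, about 85 g. Dark octagonal handle 125 mm long, 28 mm across flats, lying on a flat; blade reaches 92 mm ahead of it. Origin: underside, below the handle's front end; +x to the blade tip, z up. Handle spans x = -125 to 0 mm; grip it across y at its middle, x = -60 mm (balance point 10 to 25 mm ahead of that).
- gouge_16: second narrowest of four gouges: steel blade 16 mm wide, about 100 g. Dark octagonal handle 125 mm long, 28 mm across flats, lying on a flat; blade reaches 92 mm ahead of it. Origin: underside, below the handle's front end; +x to the blade tip, z up. Handle spans x = -125 to 0 mm; grip it across y at its middle, x = -60 mm (balance point 10 to 25 mm ahead of that).
- gouge_28: second widest of four gouges: steel blade 28 mm wide, about 115 g. Dark octagonal handle 125 mm long, 28 mm across flats, lying on a flat; blade reaches 92 mm ahead of it. Origin: underside, below the handle's front end; +x to the blade tip, z up. Handle spans x = -125 to 0 mm; grip it across y at its middle, x = -60 mm (balance point 10 to 25 mm ahead of that).
- gouge_42: widest of four gouges: steel blade 42 mm wide, about 130 g. Dark octagonal handle 125 mm long, 28 mm across flats, lying on a flat; blade reaches 92 mm ahead of it. Origin: underside, below the handle's front end; +x to the blade tip, z up. Handle spans x = -125 to 0 mm; grip it across y at its middle, x = -60 mm (balance point 10 to 25 mm ahead of that).
- cradle_a: One of four alike notched wooden cradles in a row, 70 mm apart, letters in no fixed order. Two blocks 16 mm thick at x = -46 and +46 mm, free length 76 mm between. Origin: centre of its foot, on a board 12 mm above the bench. +x along the cradle, away from the robot, as the blade points; +y along the row, to the robot's left. Notch floors at z = +20 mm.
- cradle_b: Cradle like cradle_a, same axes and origin. Notch floor 42 mm wide, between flared cheeks 10 mm higher. A gouge is home when its handle lies in both notches, its middle midway between the blocks: gouge origin at x = +60, y = 0, z = +20 mm in this frame.
- cradle_c: Cradle like cradle_a, same axes, origin and home position.
- cradle_d: Cradle like cradle_a, same axes, origin and home position.
- panel: The carving in work: pale wooden panel 340 x 200 x 38 mm with scalloped long edges, rosette and scrolls in relief, fixed flat on the bench at its far left or far right, beyond the cradles on that side. Origin: centre of its underside; x along its length, z up. (A grey bench stone on a dark base takes the other side.)
- oil_bottle: white plastic oil bottle with a red cap, 46 mm across and 125 mm high, about 160 g, standing loose among the gouges, just past their blades. Origin: centre of its underside; z up.
There are look-alikes about, which are no part of the job. Leave any pink look-alike of the gouge_42 alone.

How it is judged:
By the outcome, as a careful person would: the job done as asked, in the order asked, and still so for the second after the job is handed in, with the robot touching nothing.
It also fails if it takes over 120 s, if anything falls off the work surface, if the arm or the gripper's body presses on something with over 40 N, if the wrist force passes 120 N, or if a joint passes its speed limit or range.

## Working session

There is one attempt and no reset: what is moved stays moved. The work goes in short steps, Python scripts to look and compute and a shell command to move; the robot and the scene stay as the last step left them, time stands still between calls to the robot, and variables do not carry over. Pictures are saved under pics/ and viewed, at most 14 in all, crops included, and the job is handed in when it is done.

```bash
mkdir -p pics
cat > h.py <<'E'
import numpy as np, cv2
from workcell import sensors, viewer, ctrl
def cam(n):
    d=viewer.get_image(n); return d
def ray(d,u,v,z):
    f=d["frame"].shape[0]/2/np.tan(np.radians(d["fov_y"])/2)
    R=np.array(d["R"]);t=np.array(d["t"])
    c=-R.T@t; r=R.T@np.array([(u-d["cx"])/f,(v-d["cy"])/f,1])
    return c+r*(z-c[2])/r[2]
def proj(d,X):
    f=d["frame"].shape[0]/2/np.tan(np.radians(d["fov_y"])/2)
    p=np.array(d["R"])@np.array(X)+np.array(d["t"]); return p[0]/p[2]*f+d["cx"],p[1]/p[2]*f+d["cy"]
E
python3 - <<'E'
from h import *
for n in("top","side"):
    d=cam(n); cv2.imwrite(f"pics/{n}0.png",cv2.resize(d["frame"],(784,588),interpolation=cv2.INTER_CUBIC)); 
    R=np.array(d["R"]);print(n,d["fov_y"],d["cx"],d["cy"],R.round(3).tolist(),(-R.T@np.array(d["t"])).round())
o=sensors.get_obs();print(o["ee_pos"],o["orientation"],o["width"],o["t"])
E
```

```text
top 49.41999253120264 283.7681235198514 211.99746265961232 [[0.029, -0.999, 0.022], [-0.991, -0.031, -0.133], [0.134, -0.018, -0.991]] [ 252.   18. 1799.]
side 56.137891768535084 284.0860187435666 213.100174987666 [[0.796, -0.606, 0.015], [-0.431, -0.583, -0.689], [0.426, 0.542, -0.725]] [-156. -816. 1121.]
[224.5155504  582.75123073 221.99532186] [-5.74351039e-01 -3.08838640e+00  2.12793616e-03] 87.86232108184615 0.1
```

View pics/top0.png

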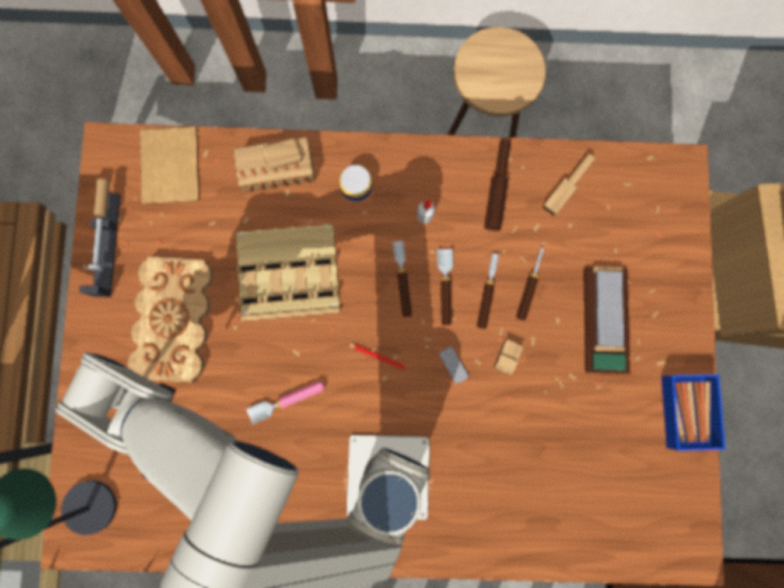

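View pics/side0.png

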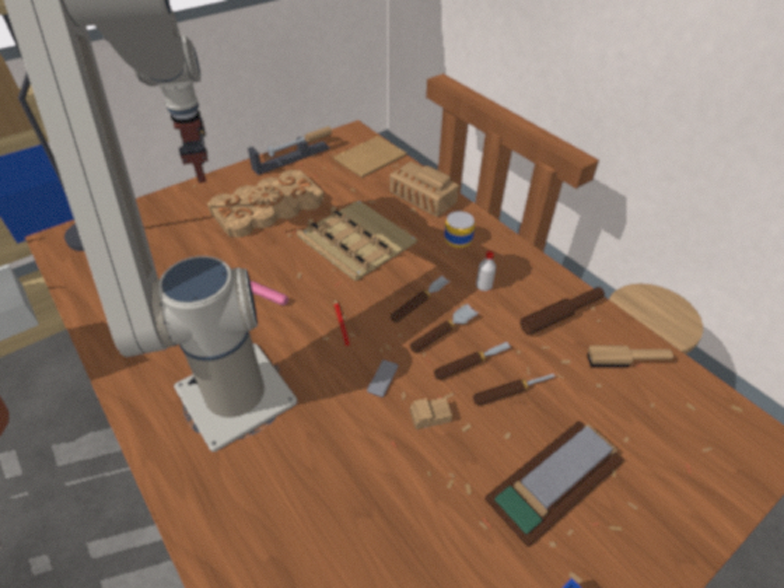

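Top view (784-px scale): panel at left (168,318), tool rest at (288,275) with cradles at about x=250..328, dark-handled gouges at (402,278), (446,285), (489,290), (531,283), and the bottle at (427,210). The pink look-alike (285,400), a big dark tool (497,190) and a mallet (570,183) don't fit the description. I'll confirm in one enlarged crop and measure.

Run:
```python
from h import *
d=cam("top"); s=1/1.4
im=d["frame"]
a=cv2.resize(im[155:240,265:400],None,fx=5.8,fy=5.8,interpolation=cv2.INTER_CUBIC)
cv2.imwrite("pics/g1.png",a)
b=cv2.resize(im[155:235,160:250],None,fx=7,fy=7,interpolation=cv2.INTER_CUBIC)
cv2.imwrite("pics/c1.png",b)
# dark handles
hsv=cv2.cvtColor(im,cv2.COLOR_BGR2HSV)
roi=np.zeros(im.shape[:2],np.uint8);roi[165:240,270:395]=1
m=((im.max(2)<75)&(roi>0)).astype(np.uint8)
n,l,st,c=cv2.connectedComponentsWithStats(m)
for i in range(1,n):
    if st[i,4]<40: continue
    p=np.argwhere(l==i)[:,::-1].astype(np.float32)
    r=cv2.minAreaRect(p); W=np.array([ray(d,*q,14)[:2] for q in p],np.float32)
    rw=cv2.minAreaRect(W)
    print(st[i],c[i].round(1),[np.round(x,1).tolist() for x in rw],W.mean(0).round(1))
```

```text
[284 195  10  31 193] [288.6 210. ] [[501.5, -33.0], [121.6, 24.6], 8.6] [501.4 -33.1]
```

View pics/g1.png

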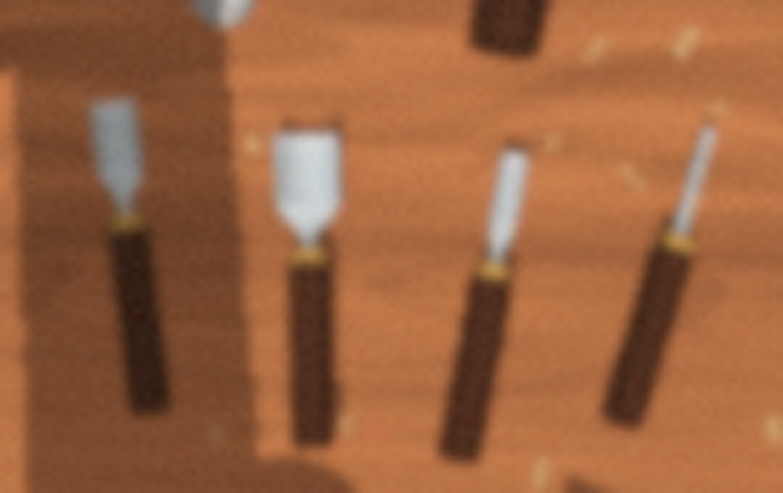

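View pics/c1.png

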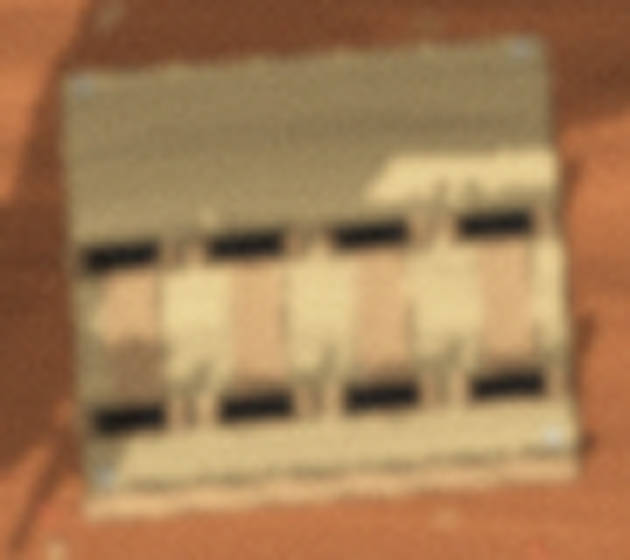

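The crop shows, left to right: 28 mm (120,150), 42 mm (307,180), 16 mm (508,200) and 6 mm (697,180) blades. All have dark octagonal handles with brass ferrules. The black strips in the second crop are the notch floors, paired per cradle, and the leftmost cradle is nearest the panel.

```bash
cat > m.py <<'E'
from h import *
def blobs(d,box,thr,z,amin):
    im=d["frame"]; x0,y0,x1,y1=box
    m=np.zeros(im.shape[:2],np.uint8); m[y0:y1,x0:x1]=(im.max(2)<thr)[y0:y1,x0:x1]
    m=cv2.morphologyEx(m,cv2.MORPH_OPEN,np.ones((2,2)))
    n,l,st,c=cv2.connectedComponentsWithStats(m); out=[]
    for i in range(1,n):
        if st[i,4]<amin: continue
        W=np.array([ray(d,*q,z)[:2] for q in np.argwhere(l==i)[:,::-1]])
        mu=W.mean(0); w,v=np.linalg.eigh(np.cov((W-mu).T)); a=v[:,1]
        e=(W-mu)@a; out.append((c[i],mu,np.degrees(np.arctan(a[1]/a[0])) ,np.ptp(e),st[i,4]))
    return out
if __name__=="__main__":
    d=cam("top")
    print("handles")
    for b in blobs(d,(270,165,395,240),98,24,60): print(*[np.round(x,1) for x in b])
    print("pads")
    for b in blobs(d,(165,175,245,225),70,32,15): print(*[np.round(x,1) for x in b])
    for p in((427/1.4,205/1.4),):print("cap",ray(d,*p,125))
E
python3 m.py
```

```text
handles
[289.6 210.7] [497.4 -36.5] 8.7 129.7 260
[376.8 213.6] [ 496.7 -380.9] -16.7 120.5 180
[319.6 216.5] [ 478. -155.] 1.5 114.9 182
[347.4 219.1] [ 471.2 -264.8] -10.2 119.3 174
pads
[231.5 187.5] [580.9 194.2] -88.1 27.5 16
[213.6 189.2] [572. 264.] -78.2 28.2 17
[177.8 192.3] [555.2 402.7] -75.6 32.7 23
[195.5 190.5] [564.4 334.3] -88.2 27.4 16
[215.3 212.1] [481.4 253. ] -81.2 31.7 22
[233.5 210.5] [490.1 182.5] -88.2 27.3 16
[197.2 213.7] [473.2 322.9] -83.3 27.5 18
[179.  215.4] [464.2 392.9] -78.0 32.2 28
cap [730.3561912  -85.09028361 125.        ]
```

```bash
cat > p.py <<'E'
import sys
from h import *
from scipy.spatial.transform import Rotation as Ro
x,y,psi=map(float,sys.argv[1:4])
o=sensors.get_obs(); R=Ro.from_rotvec(o["orientation"]).as_matrix(); p=np.array(o["ee_pos"])
q=np.arctan2(-R[0,1],R[1,1]); P=np.radians(psi)
d=np.array([x,y])-p[:2]
ax=np.array([[-np.cos(P),-np.sin(P)],[-np.sin(P),np.cos(P)]])
print("t",round(o["t"],1),"p",p.round(1),"psi",round(np.degrees(q),1),"tilt",R[:2,2].round(3),"rz first",round(q-P,3),"then xy",(ax@d).round(1),"w",round(o["width"],1),"F",np.round(o["ft_force"],1))
E
python3 p.py 499 -381.5 -16.7
```

```text
t 0.2 p [224.6 582.9 222.2] psi -21.1 tilt [-0.    -0.001] rz first -0.076 then xy [-540.  -844.9] w 87.8 F [-0.2  0.4 -0.4]
```

```bash
python3 -m handwheel '[[0,0,0,0,0,-0.076,0],[-45,-32,0,0,0,0,0],[-45,-32,0,0,0,0,0],[-45,-32,0,0,0,0,0],[-45,-32,0,0,0,0,0],[-45,-32,0,0,0,0,0],[-45,-32,0,0,0,0,0],[-45,-32,0,0,0,0,0],[-45,-32,0,0,0,0,0],[-45,-32,0,0,0,0,0]]'; python3 p.py 499 -381.5 -16.7
```

```text
t: 1.45
ee_pos: [530.6, 189.3, 222.7]
orientation: [0.457, 3.108, 0.0]
ft_force: [-0.5, 0.9, -0.3]
width: 87.5
grasp_force: 0.0
t 1.4 p [530.6 189.3 222.7] psi -16.7 tilt [0. 0.] rz first -0.0 then xy [-133.7 -555.8] w 87.5 F [-0.5  0.9 -0.3]
```

```bash
python3 -m handwheel '[[-14,-55,0,0,0,0,0],[-14,-55,0,0,0,0,0],[-14,-55,0,0,0,0,0],[-14,-55,0,0,0,0,0],[-14,-55,0,0,0,0,0],[-14,-55,0,0,0,0,0],[-14,-55,0,0,0,0,0],[-14,-55,0,0,0,0,0],[-14,-55,0,0,0,0,0],[-9,-55,0,0,0,0,0]]'; python3 p.py 499 -381.5 -16.7
```

```text
t: 2.7
ee_pos: [500.5, -376.6, 222.6]
orientation: [0.457, 3.108, 0.0]
ft_force: [1.0, 0.2, -0.2]
width: 87.6
grasp_force: 0.0
t 2.7 p [ 500.5 -376.6  222.6] psi -16.7 tilt [0. 0.] rz first -0.0 then xy [ 0.1 -5.1] w 87.6 F [ 1.   0.2 -0.2]
```

```bash
python3 -m handwheel '[[0,-5,45,0,0,0,0],[0,0,50,0,0,0,0],[0,0,50,0,0,0,0],[0,0,40,0,0,0,0],[0,0,23,0,0,0,0],[0,0,10,0,0,0,0],[0,0,0,0,0,0,1],[0,0,0,0,0,0,1],[0,0,0,0,0,0,1],[0,0,0,0,0,0,1]]'; python3 -m handwheel '[[0,0,0,0,0,0,1],[0,0,0,0,0,0,1],[0,0,0,0,0,0,1]]'; python3 p.py 499 -381.5 -16.7
```

```text
t: 3.95
ee_pos: [499.7, -379.8, 5.5]
orientation: [0.457, 3.107, -0.001]
ft_force: [-0.1, -0.1, 0.6]
width: 51.6
grasp_force: 0.0
t: 4.32
ee_pos: [499.4, -379.4, 4.7]
orientation: [-0.457, -3.108, -0.0]
ft_force: [-0.2, 0.1, 2.1]
width: 27.2
grasp_force: 30.0
t 4.3 p [ 499.4 -379.4    4.7] psi -16.7 tilt [-0.  0.] rz first -0.0 then xy [-0.2 -2.1] w 27.2 F [-0.2  0.1  2.1]
```

```bash
python3 -m handwheel '[[0,0,-20,0,0,0,1],[0,0,-40,0,0,0,1],[0,0,-45,0,0,0,1],[0,0,0,0,0,-0.138,1],[0,0,0,0,0,-0.138,1],[0,0,0,0,0,-0.138,1],[0,0,0,0,0,0,1]]'; python3 p.py 509.7 397.8 7
```

```text
t: 5.2
ee_pos: [499.5, -379.7, 110.8]
orientation: [-0.19, 3.135, -0.001]
ft_force: [-0.1, 0.6, -1.0]
width: 27.7
grasp_force: 30.0
t 5.2 p [ 499.5 -379.7  110.8] psi 6.9 tilt [ 0.001 -0.001] rz first -0.001 then xy [-104.9  770.4] w 27.7 F [-0.1  0.6 -1. ]
```

```bash
python3 -m handwheel '[[-4,30,0,0,0,0,1],[-7,50,0,0,0,0,1],[-7,50,0,0,0,0,1],[-7,50,0,0,0,0,1],[-7,50,0,0,0,0,1],[-7,50,0,0,0,0,1],[-7,50,0,0,0,0,1],[-7,50,0,0,0,0,1],[-7,50,0,0,0,0,1],[-7,50,0,0,0,0,1]]'; python3 -m handwheel '[[-7,50,0,0,0,0,1],[-7,50,0,0,0,0,1],[-7,50,0,0,0,0,1],[-7,50,0,0,0,0,1],[-6,50,0,0,0,0,1],[-3,30,0,0,0,0,1],[0,10,0,0,0,0,1],[0,0,0,0,0,0,1]]';python3 p.py 509.7 397.8 7
```

```text
t: 6.45
ee_pos: [507.5, 106.8, 110.4]
orientation: [-0.186, 3.135, 0.0]
ft_force: [1.4, -0.3, -1.0]
width: 27.8
grasp_force: 30.0
t: 7.45
ee_pos: [508.4, 397.1, 109.7]
orientation: [0.191, -3.135, 0.001]
ft_force: [-0.1, -0.7, -1.1]
width: 27.9
grasp_force: 30.0
t 7.5 p [508.4 397.1 109.7] psi 7.0 tilt [-0. -0.] rz first -0.001 then xy [-1.4  0.5] w 27.9 F [-0.1 -0.7 -1.1]
```

```bash
python3 -m handwheel '[[-1,1,20,0,0,0,1],[0,0,30,0,0,0,1],[0,0,18,0,0,0,1],[0,0,3,0,0,0,1],[0,0,1,0,0,0,1],[0,0,0,0,0,0,1]]'
python3 - <<'E'
from h import *
d=cam("side");cv2.imwrite("pics/s2.png",cv2.resize(d["frame"][100:220,180:320],None,fx=5,fy=5,interpolation=cv2.INTER_CUBIC))
E
```

```text
t: 8.2
ee_pos: [510.0, 398.8, 38.4]
orientation: [-0.192, 3.135, 0.001]
ft_force: [0.2, -0.4, -0.9]
width: 27.8
grasp_force: 30.0
```

View pics/s2.png

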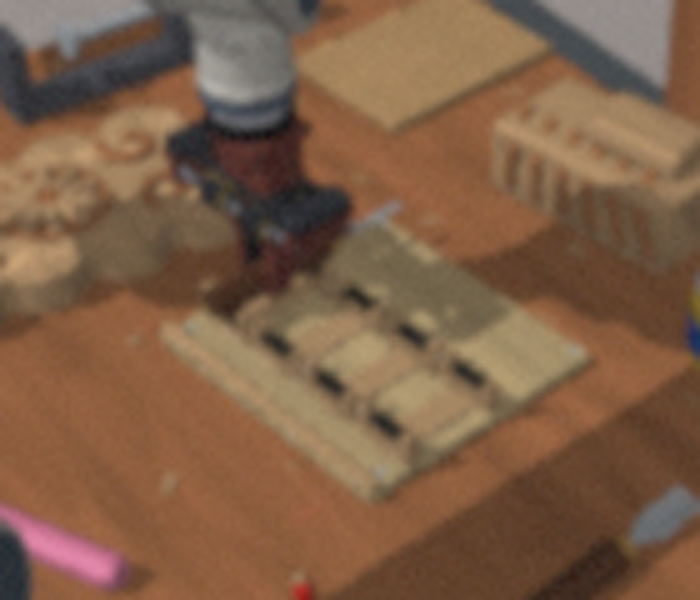

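The side view shows the gripper (280,240) over the cradle nearest the panel, with the blade tip out at (385,213) and the handle seated in the row. I'll lower the last millimetre, open partway and rise.

```bash
python3 -m handwheel '[[0,0,1.5,0,0,0,1],[0,0,0,0,0,0,1],[0,0,0,0,0,0,0.4],[0,0,0,0,0,0,0.4],[0,0,0,0,0,0,0.4],[0,0,0,0,0,0,0.4],[0,0,-30,0,0,0,0.4],[0,0,-50,0,0,0,0.4],[0,0,-50,0,0,0,0],[0,0,-30,0,0,0,0]]'; python3 p.py 473.7 -264.8 -10.2
```

```text
t: 9.5
ee_pos: [510.3, 399.1, 199.1]
orientation: [-0.192, 3.133, 0.003]
ft_force: [0.1, 0.8, -0.3]
width: 69.4
grasp_force: 0.0
t 9.5 p [510.3 399.1 199.1] psi 7.0 tilt [0.002 0.002] rz first 0.3 then xy [ -81.6 -659.9] w 69.4 F [ 0.1  0.8 -0.3]
```

```bash
python3 -m handwheel '[[0,0,0,0,0,0.15,0],[0,0,0,0,0,0.15,0],[-6,-50,0,0,0,0,0],[-6,-50,0,0,0,0,0],[-6,-50,0,0,0,0,0],[-6,-50,0,0,0,0,0],[-6,-50,0,0,0,0,0],[-6,-50,0,0,0,0,0],[-6,-50,0,0,0,0,0],[-6,-50,0,0,0,0,0]]'; python3 -m handwheel '[[-6,-50,0,0,0,0,0],[-6,-50,0,0,0,0,0],[-6,-50,0,0,0,0,0],[-6,-50,0,0,0,0,0],[-6,-50,0,0,0,0,0],[0,-10,20,0,0,0,0],[0,0,40,0,0,0,0],[0,0,40,0,0,0,0]]';python3 p.py 473.7 -264.8 -10.2
python3 - <<'E'
from h import *
d=cam("side");a=cv2.resize(d["frame"][125:215,200:310],None,fx=5,fy=5,interpolation=cv2.INTER_CUBIC)
d=cam("top");b=cv2.resize(d["frame"][145:235,160:250],None,fx=5,fy=5,interpolation=cv2.INTER_CUBIC)
cv2.imwrite("pics/s3.png",cv2.resize(np.hstack([a,b]),None,fx=.78,fy=.78))
E
```

```text
t: 10.75
ee_pos: [485.9, -5.2, 196.4]
orientation: [0.279, 3.129, -0.0]
ft_force: [1.4, -0.6, -0.7]
width: 87.6
grasp_force: 0.0
t: 11.75
ee_pos: [469.7, -265.4, 95.5]
orientation: [0.28, 3.128, -0.001]
ft_force: [0.6, 0.2, 0.2]
width: 87.4
grasp_force: 0.0
t 11.8 p [ 469.7 -265.4   95.5] psi -10.2 tilt [ 0.001 -0.001] rz first -0.001 then xy [-3.8  1.3] w 87.4 F [0.6 0.2 0.2]
```

View pics/s3.png

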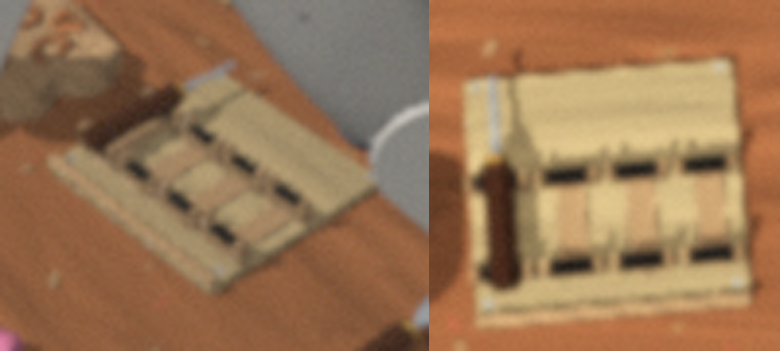

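The 6 mm gouge lies in both notches of the end cradle, blade away from the robot ((497,120) to (503,285) in the right half). Next is the 16 mm gouge, and I'll check the first one's placement numerically on the way.

```bash
python3 -m handwheel '[[-4,1,35,0,0,0,0],[0,0,35,0,0,0,0],[0,0,16,0,0,0,0],[0,0,5,0,0,0,0],[0,0,0,0,0,0,1],[0,0,0,0,0,0,1],[0,0,0,0,0,0,1],[0,0,0,0,0,0,1],[0,0,0,0,0,0,1],[0,0,0,0,0,0,1]]'; python3 -m handwheel '[[0,0,0,0,0,0,1],[0,0,0,0,0,0,1]]'; python3 p.py 473.7 -264.8 -10.2
python3 - <<'E'
from m import *
for b in blobs(cam("top"),(165,170,190,225),98,54,60): print(*[np.round(x,1) for x in b])
E
```

```text
t: 13.1
ee_pos: [473.7, -264.5, 5.2]
orientation: [-0.279, -3.129, -0.0]
ft_force: [0.3, 1.4, 1.3]
width: 31.3
grasp_force: 0.4
t: 13.35
ee_pos: [473.8, -264.5, 5.2]
orientation: [-0.279, -3.129, -0.0]
ft_force: [0.5, 0.5, 1.8]
width: 28.0
grasp_force: 30.0
t 13.3 p [ 473.8 -264.5    5.2] psi -10.2 tilt [-0.  0.] rz first 0.0 then xy [-0.  -0.3] w 28.0 F [0.5 0.5 1.8]
[179.3 203.5] [508.  389.8] 5.9 117.9 234
```

The 2x2 opening kernel shifts the masks by about 1 px, so I'll remeasure the pads and the placed handle once, on an upsampled image.

```bash
cat > m2.py <<'E'
from h import *
def up(d,box,thr,z,amin,k=6):
    x0,y0,x1,y1=box; im=cv2.resize(d["frame"][y0:y1,x0:x1],None,fx=k,fy=k,interpolation=cv2.INTER_CUBIC)
    m=cv2.morphologyEx((im.max(2)<thr).astype(np.uint8),cv2.MORPH_OPEN,np.ones((9,9)))
    for c in cv2.findContours(m,cv2.RETR_EXTERNAL,cv2.CHAIN_APPROX_NONE)[0]:
        if cv2.contourArea(c)<amin*k*k: continue
        W=np.array([ray(d,(q[0]+.5)/k-.5+x0,(q[1]+.5)/k-.5+y0,z)[:2] for q in c[:,0]],np.float32)
        r=cv2.minAreaRect(W); print(np.round(r[0],1),np.round(r[1],1),round(r[2],1))
if __name__=="__main__":
    d=cam("top")
    print("pads");up(d,(165,175,245,225),95,32,12)
    print("placed");up(d,(168,165,190,225),110,50,60)
    print("28,42");up(d,(275,185,328,240),95,20,60)
E
python3 m2.py
```

```text
pads
[477.8 327.4] [14.7 38.2] 7.9
[485.8 257.8] [14.7 39.1] 4.9
[494.7 188.2] [14.5 39.3] 4.9
[568.1 337.8] [14.7 40.2] 7.9
[515.1 402.3] [123.5  40.9] 5.2
[576.4 268.7] [13.7 39.6] 7.7
[585. 199.] [13.7 39. ] 5.9
placed
[512.8 396.8] [125.3  44.1] 7.4
28,42
[500.4 -35.2] [127.7  32.3] 5.5
```

```bash
python3 -m handwheel '[[0,0,-20,0,0,0,1],[0,0,-40,0,0,0,1],[0,0,-45,0,0,0,1],[0,0,0,0,0,-0.15,1],[0,0,0,0,0,-0.15,1],[0,0,0,0,0,0,1]]'; python3 p.py 519.2 332.1 7
```

```text
t: 14.2
ee_pos: [473.9, -264.8, 111.4]
orientation: [-0.19, 3.135, -0.001]
ft_force: [0.2, 0.3, -0.8]
width: 27.6
grasp_force: 30.0
t 14.2 p [ 473.9 -264.8  111.4] psi 6.9 tilt [ 0.001 -0.001] rz first -0.001 then xy [-117.7  586.9] w 27.6 F [ 0.2  0.3 -0.8]
```

```bash
python3 -m handwheel '[[-5,25,0,0,0,0,1],[-10,50,0,0,0,0,1],[-10,50,0,0,0,0,1],[-10,50,0,0,0,0,1],[-10,50,0,0,0,0,1],[-10,50,0,0,0,0,1],[-10,50,0,0,0,0,1],[-10,50,0,0,0,0,1],[-10,50,0,0,0,0,1],[-10,50,0,0,0,0,1]]'; python3 -m handwheel '[[-10,50,0,0,0,0,1],[-8,40,0,0,0,0,1],[-4,20,0,0,0,0,1],[-1,2,0,0,0,0,1],[0,0,0,0,0,0,1],[0,0,0,0,0,0,1]]';python3 p.py 519.2 332.1 7
```

```text
t: 15.45
ee_pos: [510.1, 220.2, 110.7]
orientation: [-0.186, 3.136, 0.0]
ft_force: [0.9, 0.0, -0.0]
width: 27.8
grasp_force: 30.0
t: 16.2
ee_pos: [519.3, 331.0, 110.1]
orientation: [0.189, -3.135, 0.001]
ft_force: [0.3, 1.0, -0.5]
width: 27.5
grasp_force: 30.0
t 16.2 p [519.3 331.  110.1] psi 6.9 tilt [-0.001 -0.001] rz first -0.002 then xy [-0.1  1.1] w 27.5 F [ 0.3  1.  -0.5]
```

```bash
python3 -m handwheel '[[0,1,20,0,0,0,1],[0,0,30,0,0,0,1],[0,0,18,0,0,0,1],[0,0,3,0,0,0,1],[0,0,1.5,0,0,0,1],[0,0,0,0,0,0,1]]';  python3 -m handwheel '[[0,0,0,0,0,0,0.4],[0,0,0,0,0,0,0.4],[0,0,0,0,0,0,0.4],[0,0,0,0,0,0,0.4],[0,0,-30,0,0,0,0.4],[0,0,-50,0,0,0,0.4],[0,0,-50,0,0,0,0],[0,0,-10,0,0,0,0]]'; python3 p.py 503 -33.5 8
```

```text
t: 16.95
ee_pos: [519.6, 333.7, 38.3]
orientation: [-0.192, 3.135, 0.001]
ft_force: [0.2, -0.5, -0.4]
width: 27.3
grasp_force: 30.0
t: 17.95
ee_pos: [521.0, 334.5, 181.5]
orientation: [-0.192, 3.13, 0.005]
ft_force: [-0.4, -1.0, -1.0]
width: 69.4
grasp_force: 0.0
t 17.9 p [521.  334.5 181.5] psi 7.0 tilt [0.005 0.003] rz first -0.017 then xy [  69. -362.] w 69.4 F [-0.4 -1.  -1. ]
```

```bash
python3 -m handwheel '[[5,-25,0,0,0,-0.017,0],[9,-50,0,0,0,0,0],[9,-50,0,0,0,0,0],[9,-50,0,0,0,0,0],[9,-50,0,0,0,0,0],[9,-50,0,0,0,0,0],[9,-50,0,0,0,0,0],[8,-30,15,0,0,0,0],[2,-6,30,0,0,0,0],[0,0,40,0,0,0,0]]';python3 p.py 503 -33.5 8
python3 - <<'E'
from h import *
d=cam("side");a=cv2.resize(d["frame"][125:215,200:310],None,fx=5,fy=5,interpolation=cv2.INTER_CUBIC)
d=cam("top");b=cv2.resize(d["frame"][145:235,160:250],None,fx=5,fy=5,interpolation=cv2.INTER_CUBIC)
cv2.imwrite("pics/s4.png",cv2.resize(np.hstack([a,b]),None,fx=.78,fy=.78))
E
```

```text
t: 19.2
ee_pos: [500.5, -34.5, 91.7]
orientation: [-0.216, 3.133, -0.0]
ft_force: [-0.2, -0.6, -0.5]
width: 87.8
grasp_force: 0.0
t 19.2 p [500.5 -34.5  91.7] psi 7.9 tilt [ 0.001 -0.   ] rz first -0.002 then xy [-2.7  0.7] w 87.8 F [-0.2 -0.6 -0.5]
```

View pics/s4.png

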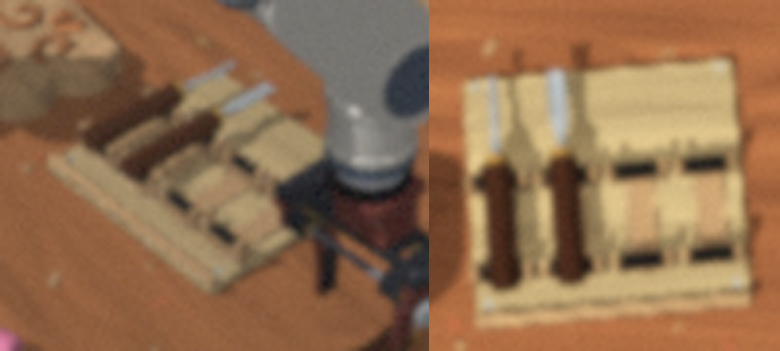

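Both gouges lie centred in the first two cradles (right half, (497,225) and (567,222)). Next is the 28 mm one.

```bash
python3 -m handwheel '[[-3,1,35,0,0,0,0],[0,0,33,0,0,0,0],[0,0,14,0,0,0,0],[0,0,5,0,0,0,0],[0,0,0,0,0,0,1],[0,0,0,0,0,0,1],[0,0,0,0,0,0,1],[0,0,0,0,0,0,1],[0,0,0,0,0,0,1],[0,0,0,0,0,0,1]]'; python3 -m handwheel '[[0,0,0,0,0,0,1],[0,0,0,0,0,0,1]]'; python3 -m handwheel '[[0,0,-20,0,0,0,1],[0,0,-40,0,0,0,1],[0,0,-45,0,0,0,1],[0,0,0,0,0,0.017,1],[0,0,0,0,0,0,1]]'; python3 p.py 531 263.2 7
```

```text
t: 20.55
ee_pos: [503.3, -32.3, 5.7]
orientation: [0.218, -3.134, -0.0]
ft_force: [0.4, 1.2, 0.5]
width: 31.2
grasp_force: 0.9
t: 20.8
ee_pos: [503.3, -32.2, 5.7]
orientation: [0.218, -3.134, -0.0]
ft_force: [-0.2, 0.2, 1.7]
width: 27.9
grasp_force: 29.9
t: 21.42
ee_pos: [502.7, -32.2, 110.1]
orientation: [0.192, -3.135, -0.0]
ft_force: [-0.0, -0.2, -1.4]
width: 27.7
grasp_force: 29.9
t 21.4 p [502.7 -32.2 110.1] psi 7.0 tilt [-0.001  0.   ] rz first -0.0 then xy [-64.  289.8] w 27.7 F [-0.  -0.2 -1.4]
```

```bash
python3 -m handwheel '[[-6,25,0,0,0,0,1],[-11,50,0,0,0,0,1],[-11,50,0,0,0,0,1],[-11,50,0,0,0,0,1],[-11,50,0,0,0,0,1],[-9,40,0,0,0,0,1],[-4,20,0,0,0,0,1],[-1,5,0,0,0,0,1],[0,0,0,0,0,0,1],[0,0,0,0,0,0,1]]';python3 p.py 531 263.2 7
```

```text
t: 22.68
ee_pos: [531.4, 262.0, 110.5]
orientation: [0.19, -3.135, 0.001]
ft_force: [0.0, -0.4, -0.4]
width: 27.7
grasp_force: 29.9
t 22.7 p [531.4 262.  110.5] psi 6.9 tilt [-0.001 -0.001] rz first -0.001 then xy [0.2 1.2] w 27.7 F [ 0.  -0.4 -0.4]
```

```bash
python3 -m handwheel '[[0,1,20,0,0,0,1],[0,0,30,0,0,0,1],[0,0,18,0,0,0,1],[0,0,3,0,0,0,1],[0,0,1.5,0,0,0,1],[0,0,0,0,0,0,1]]';  python3 -m handwheel '[[0,0,0,0,0,0,0.4],[0,0,0,0,0,0,0.4],[0,0,0,0,0,0,0.4],[0,0,0,0,0,0,0.4],[0,0,-30,0,0,0,0.4],[0,0,-50,0,0,0,0.4],[0,0,-50,0,0,0,0],[0,0,-10,0,0,0,0]]'; python3 p.py 484.5 -151 1.5
```

```text
t: 23.42
ee_pos: [531.9, 264.7, 38.9]
orientation: [-0.192, 3.135, 0.001]
ft_force: [-0.5, 0.1, -0.5]
width: 27.7
grasp_force: 29.9
t: 24.42
ee_pos: [533.2, 265.3, 181.8]
orientation: [-0.191, 3.13, 0.004]
ft_force: [0.4, 0.4, -1.0]
width: 69.0
grasp_force: 0.0
t 24.4 p [533.2 265.3 181.8] psi 7.0 tilt [0.006 0.003] rz first 0.096 then xy [  59.6 -414.9] w 69.0 F [ 0.4  0.4 -1. ]
```

```bash
python3 -m handwheel '[[0,0,0,0,0,0.096,0],[6,-40,0,0,0,0,0],[7,-50,0,0,0,0,0],[7,-50,0,0,0,0,0],[7,-50,0,0,0,0,0],[7,-50,0,0,0,0,0],[7,-50,0,0,0,0,0],[7,-50,0,0,0,0,0],[7,-50,10,0,0,0,0],[3,-20,20,0,0,0,0]]'; python3 -m handwheel '[[1,-5,40,0,0,0,0],[0,0,15,0,0,0,0]]';python3 p.py 484.5 -151 1.5
python3 - <<'E'
from h import *
d=cam("top");cv2.imwrite("pics/t5.png",cv2.resize(d["frame"][120:250,160:340],None,fx=4,fy=4,interpolation=cv2.INTER_CUBIC))
E
```

```text
t: 25.68
ee_pos: [483.7, -149.3, 147.5]
orientation: [-0.037, 3.141, -0.001]
ft_force: [0.6, 0.2, -0.3]
width: 88.0
grasp_force: 0.0
t: 25.92
ee_pos: [481.2, -151.8, 90.6]
orientation: [0.039, -3.137, -0.003]
ft_force: [0.0, -0.8, 0.2]
width: 87.7
grasp_force: 0.0
t 25.9 p [ 481.2 -151.8   90.6] psi 1.4 tilt [-0.005  0.002] rz first -0.001 then xy [-3.3  0.7] w 87.7 F [ 0.  -0.8  0.2]
```

View pics/t5.png

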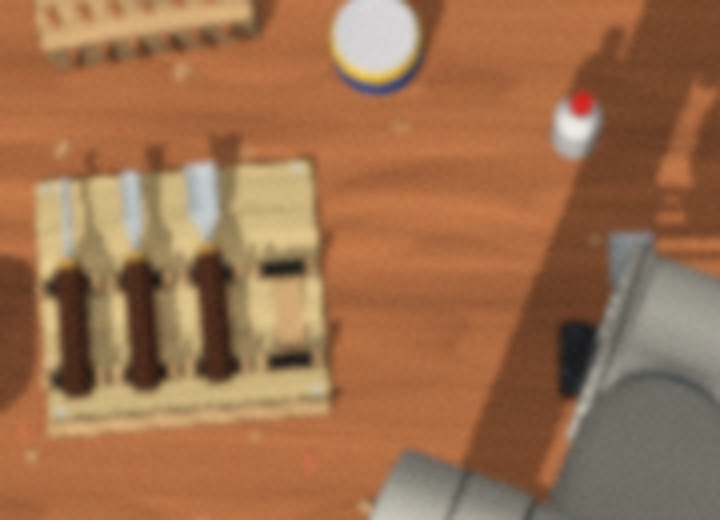

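Three gouges lie centred in their notches ((75,330), (143,325), (215,320)), the bottle stands at (578,125), and the last cradle (288,315) is free. The 42 mm gouge is next.

```bash
python3 -m handwheel '[[-3,1,33,0,0,0,0],[0,0,33,0,0,0,0],[0,0,14,0,0,0,0],[0,0,5,0,0,0,0],[0,0,0,0,0,0,1],[0,0,0,0,0,0,1],[0,0,0,0,0,0,1],[0,0,0,0,0,0,1],[0,0,0,0,0,0,1],[0,0,0,0,0,0,1]]'; python3 -m handwheel '[[0,0,0,0,0,0,1],[0,0,0,0,0,0,1]]'; python3 -m handwheel '[[0,0,-20,0,0,0,1],[0,0,-40,0,0,0,1],[0,0,-45,0,0,0,1],[0,0,0,0,0,-0.096,1],[0,0,0,0,0,0,1]]'; python3 p.py 540 193.6 7
```

```text
t: 27.22
ee_pos: [486.2, -150.9, 8.2]
orientation: [0.041, -3.141, -0.0]
ft_force: [-0.1, 2.3, 1.1]
width: 31.4
grasp_force: 0.9
t: 27.48
ee_pos: [486.2, -150.8, 8.2]
orientation: [0.041, -3.141, -0.0]
ft_force: [-0.1, 1.9, 1.7]
width: 27.6
grasp_force: 29.9
t: 28.1
ee_pos: [486.2, -151.0, 113.4]
orientation: [-0.191, 3.135, -0.001]
ft_force: [-0.6, -0.4, -1.3]
width: 27.8
grasp_force: 29.9
t 28.1 p [ 486.2 -151.   113.4] psi 7.0 tilt [ 0. -0.] rz first -0.001 then xy [-95.4 335.5] w 27.8 F [-0.6 -0.4 -1.3]
```

```bash
python3 -m handwheel '[[-8,28,0,0,0,0,1],[-14,50,0,0,0,0,1],[-14,50,0,0,0,0,1],[-14,50,0,0,0,0,1],[-14,50,0,0,0,0,1],[-14,50,0,0,0,0,1],[-11,38,0,0,0,0,1],[-6,20,0,0,0,0,1],[-1,0,0,0,0,0,1],[0,0,0,0,0,0,1]]';python3 p.py 541 193.6 7
```

```text
t: 29.35
ee_pos: [540.1, 193.1, 112.7]
orientation: [0.19, -3.135, 0.001]
ft_force: [0.0, -0.6, -1.7]
width: 27.8
grasp_force: 29.9
t 29.4 p [540.1 193.1 112.7] psi 6.9 tilt [-0.001 -0.001] rz first -0.001 then xy [-0.9  0.4] w 27.8 F [ 0.  -0.6 -1.7]
```

```bash
python3 -m handwheel '[[-1,0,20,0,0,0,1],[0,0,30,0,0,0,1],[0,0,17,0,0,0,1],[0,0,3,0,0,0,1],[0,0,1.5,0,0,0,1],[0,0,0,0,0,0,1]]';  python3 -m handwheel '[[0,0,0,0,0,0,0.4],[0,0,0,0,0,0,0.4],[0,0,0,0,0,0,0.4],[0,0,0,0,0,0,0.4],[0,0,-30,0,0,0,0.4],[0,0,-50,0,0,0,0.4],[0,0,-50,0,0,0,0],[0,0,-10,0,0,0,0]]'; python3 -m handwheel '[[0,-50,0,0,0,0,0],[0,-50,0,0,0,0,0],[0,-50,0,0,0,0,0],[0,-50,0,0,0,0,0],[0,-50,0,0,0,0,0],[0,0,0,0,0,0,0],[0,0,0,0,0,0,0]]'
python3 - <<'E'
from h import *
d=cam("side");a=cv2.resize(d["frame"][125:215,200:310],None,fx=5,fy=5,interpolation=cv2.INTER_CUBIC)
d=cam("top");b=cv2.resize(d["frame"][145:235,160:250],None,fx=5,fy=5,interpolation=cv2.INTER_CUBIC)
cv2.imwrite("pics/s6.png",cv2.resize(np.hstack([a,b]),None,fx=.79,fy=.79))
E
```

```text
t: 30.1
ee_pos: [542.2, 194.5, 42.4]
orientation: [-0.192, 3.135, 0.001]
ft_force: [0.0, 0.2, -1.7]
width: 27.7
grasp_force: 29.9
t: 31.1
ee_pos: [543.5, 195.1, 185.2]
orientation: [-0.192, 3.13, 0.003]
ft_force: [-0.2, -1.3, 0.8]
width: 69.3
grasp_force: 0.0
t: 31.98
ee_pos: [571.3, -53.4, 180.7]
orientation: [0.191, -3.134, -0.001]
ft_force: [0.4, 0.0, 0.7]
width: 87.5
grasp_force: 0.0
```

View pics/s6.png

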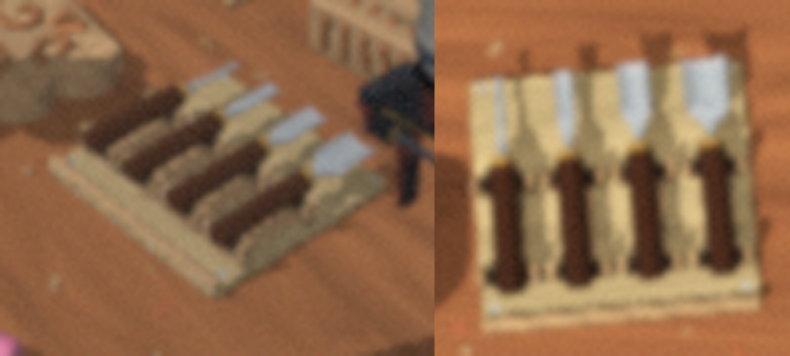

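All four gouges lie in their notches, 6, 16, 28 and 42 mm from the panel side outward (right half, x=507, 575, 648, 720), and the gripper is clear.

```bash
python3 -c "
from workcell import ctrl; print(ctrl.close_job())"
```

```text
the job is handed in; nothing more can be done
None
```

The job is handed in at about 32 s on the robot's clock: in the last pictures the four gouges lie in the cradles in width order, with the 6 mm nearest the panel and the blades pointing away. The oil bottle was standing when last seen, before the final gouge was moved.

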